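# Oblong stamping die from its pocket to the anvil

## Task

The three stamping dies sit in their wooden pocket blocks, their feet flush with the wood. Take the one with the oblong foot by its wooden grip, lift it straight up out of its pocket, and set it down gently, without dropping it, upright in the middle of the round steel anvil, keeping it upright all the way. Leave the round die and the square die in their pockets.

Things in the scene. Friction and masses are not known exactly. Their poses are not given: they have to be found in the camera images.
- oblong_die: Stamping die to move, 0.25 kg: dark steel foot 64 mm (x) by 36 mm (y), 12 mm thick; on its centre a round upright wooden grip, 20 mm in diameter, from 16 to 64 mm above the origin. Origin: centre of the foot's underside, 18 mm above the table at the start; z up. The foot sits in a 12 mm deep pocket with 1.5 mm play, flush with its block's top, so only the grip can be taken.
- round_die: Bystander: the same grip on a round steel foot, 46 mm in diameter, 12 mm thick. Origin as for the oblong die. Each die sits flush in the pocket of its own wooden block, fixed on the table, 88 mm (x) by 66 mm (y) and 30 mm high; the three blocks change places.
- square_die: Bystander: the same grip on a square steel foot, 44 x 44 mm, 12 mm thick, in its own block like the others. Origin as for the oblong die.
- anvil: Bench anvil: a bare round steel disc, 130 mm in diameter and 25 mm high, fixed on the table. Origin: centre of its underside, at table height; its flat top is 25 mm above. z up.
There are look-alikes about, which are no part of the job. Leave any blue or red look-alike of the oblong_die alone.

How it is judged:
By the outcome, as a careful person would: the job done as asked, in the order asked, and still so for the second after the job is handed in, with the robot touching nothing.
It also fails if it takes over 45 s, if anything falls off the work surface, if the arm or the gripper's body presses on something with over 40 N, if the wrist force passes 120 N, or if a joint passes its speed limit or range.

## Robot

A 6-joint arm with a two-finger parallel gripper is mounted at the origin on the work surface. World frame = base frame: x ahead of the robot, y to its left, z up, the work surface at z = 0. Lengths are in mm, angles in rad, forces in N, time in s.
With the tool pointing down it reaches from about 300 to 775 mm from the base axis. Payload 14.6 kg.
Tool frame: the origin (TCP) lies at the very end of the fingers, on their centre line; the grasp point (between the pads) lies 19 mm behind it; z points along the fingers, y is the direction in which the jaws open and shut (so a half turn about z gives the same grasp; the last joint's range is limited). The gripper opens to 94 mm and grips with 3 to 60 N. Pads are 16 mm wide; open, the fingers measure 119 mm over their backs; the gripper's body (75 mm by 177 mm) begins 78 mm behind the grasp point.
Start: joints at [-1.3, 0.3, 1.521, -0, 1.321, -0.067], TCP at [182.269, -518.909, 169.546] pointing down, gripper open.
Joint ranges: [-3.03, 3.03], [-0.79, 2.21], [0.23, 2.52], [-1.04, 4.18], [0, 3.07], [-2.55, 2.55]. Speed limits (rad/s): [2.22, 2.22, 2.57, 3.14, 3.14, 3.14].

## Interface

Orientations are given as [roll, pitch, yaw] about the fixed x, y, z axes, in that order (R = Rz(yaw) Ry(pitch) Rx(roll)).
In Python, from cell import manip gives the robot as it stands.
- The arm moves only by the shell command python3 -m inch 'ROWS' [FORCE]. ROWS is a JSON object of lists of equal length, an entry for each row: "grip": the opening, from -1 (shut) to 1 (fully open), so that 0 is half open; "travel": the shift along the world's x, y, z in cm, a list of three; "turn": the turn, a rotation vector about the world's x, y, z in degrees, a list of three. A call has 1 to 10 rows; each row is the pose to reach, as a shift and turn from the pose measured when the call began; what a row does not reach only later rows make up. A row lasts 1/8 s, in which the tool goes at most 62.5 mm and 10.7 degrees, less where a joint would pass 70% of its speed; a pose out of reach is approached as far as the arm can. A call with a gripper value outside its range is refused whole. The fingers move at their own pace and stop on an object; FORCE is the grip in N (left out, the last holds). Time passes only in rows, so rows that repeat a pose let the fingers close. It gives the time, the measured TCP pose, the force and the opening at its end, in the units of the state.
- manip.read_state(): the state, without advancing time (a new reading comes with each control period).
- manip.camera(name): name is "scene" or "side" or "wrist"; returns (picture, depth): 400x640x3 uint8, red, green, blue; 400x640 float32, mm along the optical axis (not along the pixel's ray), 0 where there is no reading.
- manip.calibration(name): a dict with "fx", "fy", "cx", "cy" (pixels), "k1" (the pictures are not rectified: a ray, as slopes to the right and down, at radius r is drawn at 1 + k1 r^2 times it, then the intrinsics apply), "world_from_camera" (4x4, takes a point from camera to world coordinates). Camera axes: x right, y up, looking along -z (the intrinsics and any distortion apply to the point x, -y, -z); pixel columns grow to the right and rows downward; lengths in mm; the calibration is good to about 2 mm. A picture is of the moment at which its call begins: read the wrist's pose just before it. calibration takes no time and is no camera call; for the wrist camera it gives the pose at the moment of the call.
- manip.sign_off(): hands the job in, once; it reports no verdict.
Trained networks look in the newest picture that a camera, given by its name, has taken for a name from the list of things; names that differ only in an ending like _2 or _b are one class to them, and where a whole thing is asked for, a point or a joint stands for the part that bears it (a point fixed in the world has none). Each returns a list of dicts, best first, with "p" (0 to 1); they miss things now and then, are a little off and sometimes report something else, mostly with a low value. They report only what shows in the picture. A call takes as long as a camera call. They do not tell look-alikes from the thing itself.
- manip.look_for(camera, label): "bbox" ([left, top, right, bottom] in pixels, round what is visible of it).
The state is a dict: "clock": time; "joints": joint angles; "qd": joint speeds; "effort": joint torques, N m; "eef_pos": TCP position; "eef_rot": TCP orientation; "wrist_force": force on the tool from outside, world axes, zero at the start; "moment": the same for the moment, N m; "finger_gap": finger opening in mm.
Only numpy, scipy, OpenCV 4.12 (cv2) and the standard library are available. Lean on these libraries where they do the work, as an engineer would, in place of code of your own. Each camera call takes 0.05 s, during which the arm holds its last target.

## Working session

There is one attempt and no reset: what is moved stays moved. The work goes in short steps, Python scripts to look and compute and a shell command to move; the robot and the scene stay as the last step left them, time stands still between calls to the robot, and variables do not carry over. Pictures are saved under pics/ and viewed, and the job is handed in when it is done.

```bash
mkdir -p pics
cat > h.py <<'E'
import numpy as np, cv2
from cell import manip
def shot(n,f=None):
    c=manip.calibration(n); p,d=manip.camera(n)
    if f: cv2.imwrite('pics/'+f,p[:,:,::-1])
    np.savez('/tmp/'+n,p=p,d=d,T=c['world_from_camera'],k=[c['fx'],c['fy'],c['cx'],c['cy'],c['k1']])
    return p,d,c
def cloud(c,d):
    K=np.array([[c['fx'],0,c['cx']],[0,c['fy'],c['cy']],[0,0,1.]])
    h,w=d.shape
    g=np.stack(np.meshgrid(np.arange(w),np.arange(h)),-1).reshape(-1,1,2).astype(np.float64)
    s=cv2.undistortPoints(g,K,np.array([c['k1'],0,0,0.])).reshape(h,w,2)
    P=np.stack([s[...,0]*d,-s[...,1]*d,-d,np.ones_like(d)],-1)
    W=P@np.array(c['world_from_camera']).T
    W=W[...,:3]; W[d==0]=np.nan
    return W
E
python3 - <<'E'
from h import *
print(manip.read_state())
for n in('scene','side'):
    p,d,c=shot(n,n+'1.png'); print(n,c)
    for l in('oblong_die','round_die','square_die','anvil'):
        print(l,[(np.round(x['bbox']).tolist(),round(x['p'],2)) for x in manip.look_for(n,l)])
E
```

```text
{'clock': 0.0, 'joints': array([-1.29957278e+00,  3.00504595e-01,  1.52154085e+00,  1.23407932e-05,
        1.32070087e+00, -6.65721039e-02]), 'qd': array([-6.58466016e-04,  1.72216070e-05,  4.29574627e-04, -3.56543209e-04,
        7.36971193e-04,  1.12297176e-03]), 'effort': array([ 6.62401508e-04, -5.31803763e+01, -3.52739775e+01,  7.08385091e-02,
        2.43275869e-02, -9.21829610e-05]), 'eef_pos': array([ 182.2122796 , -518.63459555,  168.98500063]), 'eef_rot': array([-3.14044234e+00, -8.86718578e-05,  3.37792535e-01]), 'wrist_force': array([ 0.12787464, -0.13649227, -1.12020059]), 'moment': array([-0.00363419, -0.04665571,  0.03829209]), 'finger_gap': 94.03680463093023}
scene {'fx': 412.93772424295037, 'fy': 412.93772424295037, 'cx': 319.06000560454476, 'cy': 202.60762248707996, 'k1': 0.0007035291453709309, 'world_from_camera': array([[-5.09447067e-01, -6.82698156e-01,  5.23819543e-01,
         1.14953871e+03],
       [ 8.60478547e-01, -4.08663980e-01,  3.04253876e-01,
         2.99794193e+02],
       [ 6.35261863e-03,  6.05736724e-01,  7.95639784e-01,
         8.67285277e+02],
[... 424 characters left out ...]
8122093640082, 'cy': 203.56321968140193, 'k1': -0.11581047098990391, 'world_from_camera': array([[-8.55381539e-01,  3.90374532e-01, -3.40485164e-01,
         3.00760641e+02],
       [-5.17895617e-01, -6.57604007e-01,  5.47120736e-01,
         5.15821583e+02],
       [-1.03224074e-02,  6.44332752e-01,  7.64675587e-01,
         7.98234241e+02],
       [ 0.00000000e+00,  0.00000000e+00,  0.00000000e+00,
         1.00000000e+00]])}
oblong_die [([242.0, 309.0, 263.0, 344.0], 0.96), ([256.0, 236.0, 289.0, 274.0], 0.9), ([191.0, 239.0, 222.0, 275.0], 0.67)]
round_die [([313.0, 326.0, 340.0, 359.0], 0.63)]
square_die [([356.0, 257.0, 392.0, 295.0], 0.57)]
anvil [([401.0, 140.0, 457.0, 189.0], 0.73)]
```

View pics/scene1.png

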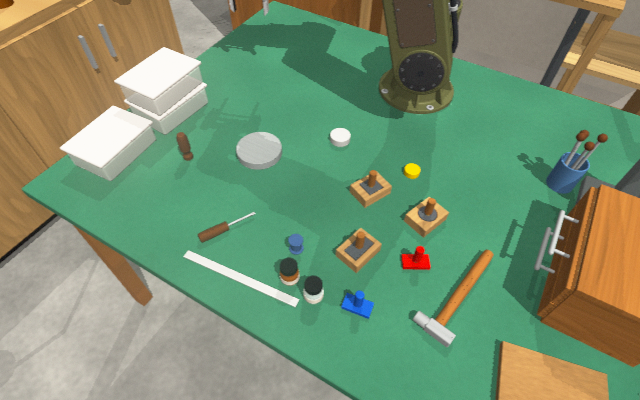

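View pics/side1.png

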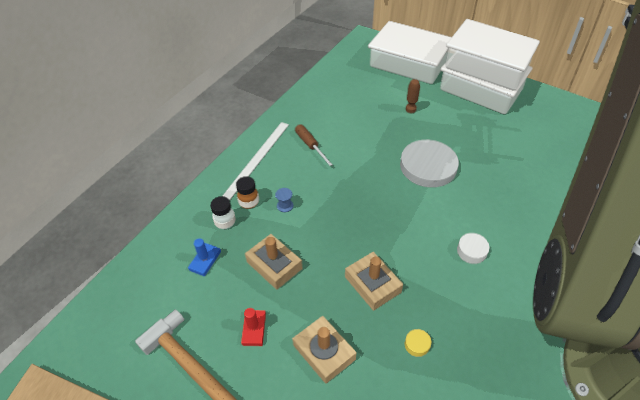

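The scene picture shows three wooden blocks, at (371,187), (427,215) and (359,248). The red look-alike is at (416,260) and the blue one at (358,304). The anvil is at (259,150). Candidates for the oblong die are the dark foot at (359,248), the dark foot at (371,187), and the red and blue look-alikes. Next I'll crop in close and measure.

Run:
```python
from h import *
a=np.load('/tmp/scene.npz')['p'];b=np.load('/tmp/side.npz')['p']
A=cv2.resize(a[160:280,330:450],(480,480),interpolation=cv2.INTER_CUBIC)
B=cv2.resize(b[225:385,235:405],None,fx=2,fy=2,interpolation=cv2.INTER_CUBIC)
o=np.zeros((480,820,3),np.uint8);o[:,:480]=A;o[:320,480:820]=B
cv2.imwrite('pics/crop1.png',o[:,:800,::-1])
for n in('scene','side'):
    z=np.load(f'/tmp/{n}.npz');k=dict(zip(['fx','fy','cx','cy','k1'],z['k']));k['world_from_camera']=z['T']
    W=cloud(k,z['d'])
    def reg(nm,box,zl,zh):
        l,t,r,bt=box;P=W[t:bt,l:r].reshape(-1,3);P=P[(P[:,2]>zl)&(P[:,2]<zh)]
        if len(P): print(n,nm,len(P),'mean',P.mean(0).round(1),'med',np.median(P,0).round(1),'min',P.min(0).round(1),'max',P.max(0).round(1), 'minrect',cv2.minAreaRect(P[:,:2].astype(np.float32)))
    bx={'scene':dict(ob=(334,222,384,272),sq=(348,166,394,208),rd=(402,192,450,236),anv=(230,128,288,172)),
        'side':dict(ob=(244,230,304,288),sq=(342,248,406,308),rd=(290,314,358,382),anv=(395,135,465,192))}[n]
    for q in('ob','sq','rd'):
        reg(q+' top',bx[q],24,36); reg(q+' grip',bx[q],45,100); reg(q+' gtop',bx[q],77,100)
    reg('anv',bx['anv'],20,30)
```

```text
scene ob top 786 mean [665.7 127.9  28.8] med [668.9 131.1  28.8] min [611.2  84.8  24. ] max [711.7 168.4  34.5] minrect ((660.7648315429688, 126.44631958007812), (67.59538269042969, 89.82967376708984), 75.9458999633789)
scene ob grip 120 mean [664.8 127.9  69.5] med [666.2 128.4  73.6] min [651.5 117.   45.2] max [671.2 136.2  83.5] minrect ((661.6765747070312, 126.98347473144531), (18.972387313842773, 18.78370475769043), 80.24630737304688)
scene ob gtop 54 mean [661.7 126.8  80.5] med [661.7 126.9  80.5] min [651.5 117.8  78. ] max [670.9 136.2  83.5] minrect ((661.3106079101562, 127.05305480957031), (19.026811599731445, 17.961252212524414), 78.65972137451172)
scene sq top 583 mean [482.9  69.5  28.6] med [484.9  72.9  28.6] min [425.5  19.6  24. ] max [530.6 113.2  35.5] minrect ((477.47772216796875, 68.20777130126953), (68.39077758789062, 90.75821685791016), 64.4371337890625)
scene sq grip 99 mean [481.6  68.8  68.5] med [482.9  68.8  71.3] min [468.9  58.8  45.7] max [488.   78.   84.2] minrect ((477.60064697265625, 67.61470794677734), (18.9960880279541, 18.702272415161133), 11
[... 2690 characters left out ...]
), 70.77825927734375)
side rd grip 229 mean [481.6 233.7  72.1] med [480.9 234.6  78.7] min [473.6 221.1  45.2] max [492.9 240.7  84.9] minrect ((483.4759216308594, 231.2213134765625), (18.711977005004883, 18.973079681396484), 57.148067474365234)
side rd gtop 122 mean [483.2 231.3  81.4] med [483.1 231.2  81.7] min [473.8 221.1  77.1] max [492.9 240.1  84.9] minrect ((483.6063232421875, 230.94970703125), (18.355480194091797, 18.47109603881836), 56.85043716430664)
side anv 1853 mean [ 507.9 -267.6   24.9] med [ 507.5 -267.    25. ] min [ 444.8 -335.5   20.1] max [ 573.3 -205.4   29.7] minrect ((508.6406555175781, -270.6706848144531), (128.650146484375, 128.42385864257812), 11.080711364746094)
```

View pics/crop1.png

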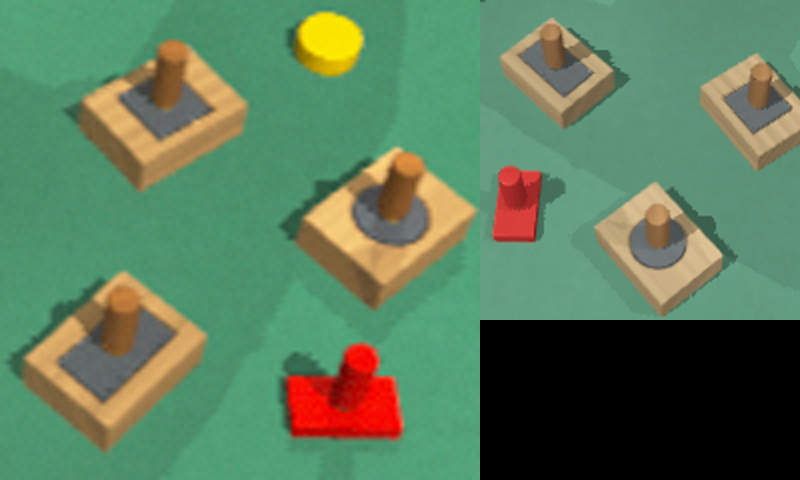

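The oblong foot is in the block at scene (359,248), side (272,258). The crop shows a square foot in the block at (371,187) and a round one at (427,215). The grip is at about (660,127), block x-axis about -14°, and the heights match: 30 for the block top, 81 for the grip top. The anvil is at about (510,-271), z 25, diameter 129. Now moving over the die.

```bash
python3 -m inch '{"grip":[1,1,1,1,1,1,1,1,1,1],"travel":[[2,3,0.5],[5,7,1],[8,11,1],[11,15,1],[14,19,1],[17,23,1],[20,27,1],[23,31,1],[25,34,1],[25,34,1]],"turn":[[0,0,0],[0,0,0],[0,0,0],[0,0,0],[0,0,0],[0,0,0],[0,0,0],[0,0,0],[0,0,0],[0,0,0]]}' 20
```

```text
clock: 1.75
eef_pos: [433.1, -177.3, 179.5]
eef_rot: [-3.141, -0.0, 0.341]
wrist_force: [-0.5, -1.0, 0.6]
finger_gap: 94.0
```

```bash
python3 -m inch '{"grip":[1,1,1,1,1,1,1,1,1,1],"travel":[[2.5,3.5,0],[5.5,7.5,0],[8.5,11.5,0],[11.5,15.5,0],[14.5,19.5,0],[17.5,23.5,0],[20,27,0],[22,29.6,0],[22.7,30.5,0],[22.7,30.5,0]],"turn":[[0,0,0],[0,0,0],[0,0,0],[0,0,0],[0,0,0],[0,0,0],[0,0,0],[0,0,0],[0,0,0],[0,0,0]]}'
python3 - <<'E'
from h import *
p,d,c=shot('wrist','wrist1.png');print(manip.read_state()['eef_pos'],c['world_from_camera'])
W=cloud(c,d)
P=W.reshape(-1,3)
m=(np.hypot(P[:,0]-660,P[:,1]-127)<75)
for lo,hi in((24,36),(45,75),(77,90)):
    q=P[m&(P[:,2]>lo)&(P[:,2]<hi)]
    if len(q)>5: print(lo,len(q),np.median(q,0).round(1),cv2.minAreaRect(q[:,:2].astype(np.float32)))
p,d,c=shot('side','side2.png')
E
```

```text
clock: 3.0
eef_pos: [660.0, 126.9, 179.1]
eef_rot: [-3.141, 0.0, 0.341]
wrist_force: [-0.3, -0.1, 0.4]
finger_gap: 94.1
[659.84061808 126.51781246 179.45364207] [[ 3.33751055e-01  9.04647454e-01  2.64996636e-01  7.36348565e+02]
 [-9.42661111e-01  3.20445102e-01  9.33004093e-02  1.54055996e+02]
 [-5.12896277e-04 -2.80941133e-01  9.59724865e-01  3.93272957e+02]
 [ 0.00000000e+00  0.00000000e+00  0.00000000e+00  1.00000000e+00]]
24 3876 [664.1 127.   29.1] ((658.2963256835938, 125.14408111572266), (66.32520294189453, 88.3880386352539), 76.1631088256836)
45 107 [666.9 128.5  60. ] ((663.9700317382812, 126.77652740478516), (9.125650405883789, 19.458538055419922), 15.819927215576172)
77 304 [659.3 125.5  80.8] ((658.92578125, 125.56280517578125), (18.580707550048828, 18.871309280395508), 59.94964599609375)
```

View pics/wrist1.png

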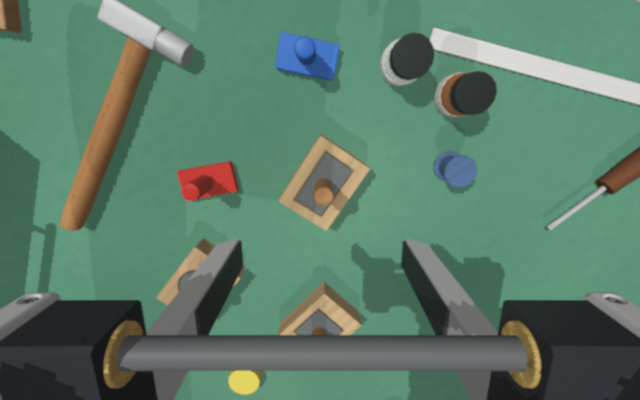

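View pics/side2.png

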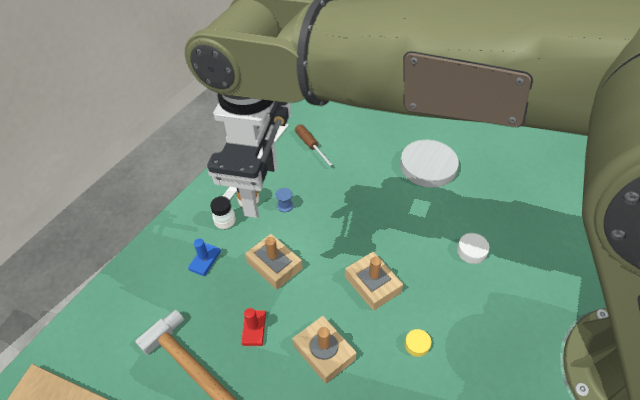

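The wrist view shows the oblong foot at (322,185) and its grip top at (323,190). The red die is at (208,180), clear of the fingers. Three cameras put the grip at about (659.5,126.7), so the tool is on it. I'll descend half-open.

```bash
python3 -m inch '{"grip":[0,0,0,0,0,0,0,0,0,0],"travel":[[0,0,0],[0,0,-1],[0,0,-3],[0,0,-5],[0,0,-7],[0,0,-9],[0,0,-11],[0,0,-12.5],[0,0,-13.5],[0,0,-13.5]],"turn":[[0,0,0],[0,0,0],[0,0,0],[0,0,0],[0,0,0],[0,0,0],[0,0,0],[0,0,0],[0,0,0],[0,0,0]]}'
python3 - <<'E'
from h import *
p,d,c=shot('wrist','wrist2.png');
p,d,c=shot('side'); cv2.imwrite('pics/side3.png',cv2.resize(p[180:300,190:350,::-1],None,fx=4,fy=4))
E
```

```text
clock: 4.35
eef_pos: [659.6, 126.4, 44.1]
eef_rot: [-3.141, 0.001, 0.34]
wrist_force: [-0.3, -0.1, 0.9]
finger_gap: 47.0
```

View pics/wrist2.png

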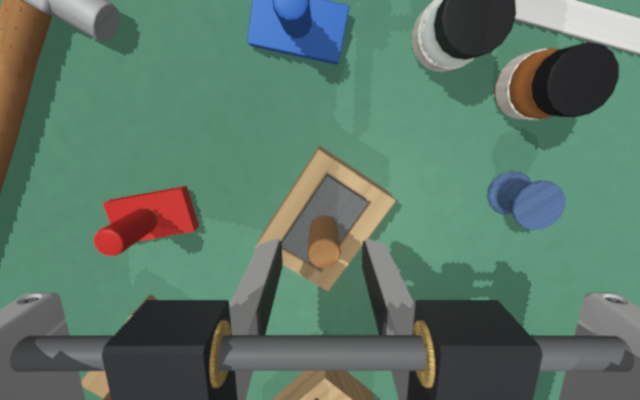

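View pics/side3.png

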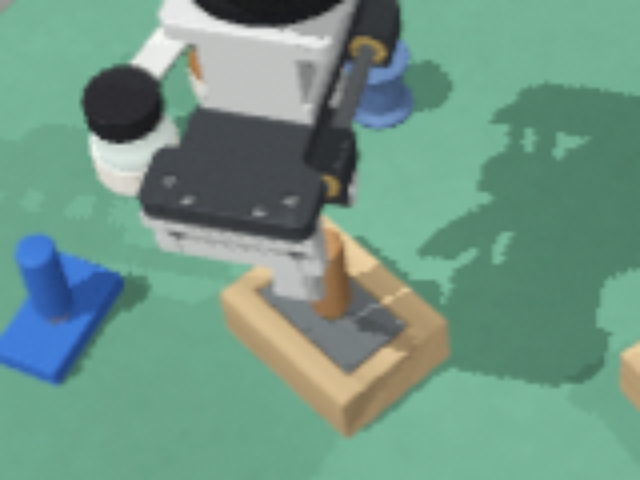

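Both pictures show the grip between the fingers; wrist grip top is at (323,250). I'll check whether it's centred across the pads.

Run:
```python
from h import *
for n in('wrist','side'):
    z=np.load(f'/tmp/{n}.npz');k=dict(zip(['fx','fy','cx','cy','k1'],z['k']));k['world_from_camera']=z['T']
    W=cloud(k,z['d']);P=W.reshape(-1,3)
    hsv=cv2.cvtColor(z['p'],cv2.COLOR_RGB2HSV).reshape(-1,3)
    a=np.deg2rad(-70.5);j=np.array([np.cos(a),np.sin(a)]);o=np.array([-j[1],j[0]])
    D=P[:,:2]-[659.6,126.4]
    m=(np.hypot(*D.T)<70)&(P[:,2]>40)&(P[:,2]<100)
    for nm,mm in(('brown',hsv[:,1]>90),('grey',hsv[:,1]<60)):
        s=m&mm; s&=(np.hypot(*D.T)<(25 if nm=='brown' else 70))
        if s.sum()<4: continue
        u=D[s]@j;v=D[s]@o
        for sg in((0,) if nm=='brown' else(-1,1)):
            w=np.ones(len(u),bool) if sg==0 else u*sg>0
            if w.sum()>3: print(n,nm,sg,w.sum(),'jaw',np.percentile(u[w],[2,50,98]).round(1),'perp',np.percentile(v[w],[2,50,98]).round(1),'z',np.percentile(P[s][w,2],[2,98]).round(1))
```

```text
wrist brown 0 1359 jaw [-7.6  0.7  9.6] perp [-8.5  4.5  8.7] z [42.5 82.1]
wrist grey -1 389 jaw [-35.1 -26.7 -23.6] perp [-5.9  8.2  8.8] z [79.6 99.3]
wrist grey 1 400 jaw [23.1 26.1 34.6] perp [-6.2  8.1  8.8] z [81.5 99.6]
side brown 0 98 jaw [-11.4  -5.8   5. ] perp [-9.7 -6.8  0.2] z [41.  82.4]
side grey -1 46 jaw [-38.8 -36.8  -7.9] perp [-9.2 -3.6  8.2] z [50.4 99.9]
side grey 1 20 jaw [20.3 23.8 29.3] perp [-9.5 -8.   0.6] z [81.1 96.9]
```

Centred in both axes: wrist ±9 about +1 along the jaw, ±8.6 across. Closing now.

```bash
python3 -m inch '{"grip":[-0.5,-0.7,-0.8,-0.8,-0.8,-0.8,-0.8,-0.8],"travel":[[0,0,0],[0,0,0],[0,0,0],[0,0,0],[0,0,0],[0,0,0],[0,0,0],[0,0,0]],"turn":[[0,0,0],[0,0,0],[0,0,0],[0,0,0],[0,0,0],[0,0,0],[0,0,0],[0,0,0]]}' 25
python3 -c "
from h import *
print(manip.read_state()['wrist_force'],manip.read_state()['moment'])"
```

```text
clock: 5.45
eef_pos: [661.9, 125.9, 47.5]
eef_rot: [3.14, -0.005, 0.339]
wrist_force: [3.0, -3.2, 10.9]
finger_gap: 9.3
[ 3.01471347 -3.231735   10.91991574] [-0.71062007 -0.55211594 -0.08272108]
```

The gap is 9.3 mm, but the grip is 20 mm, and there is 11 N of upward force. Something is wrong, so I'm looking before I move.

Run:
```python
from h import *
p,d,c=shot('wrist','wrist3.png');
p,d,c=shot('side'); cv2.imwrite('pics/side4.png',cv2.resize(p[180:300,190:350,::-1],None,fx=4,fy=4))
p,d,c=shot('scene'); cv2.imwrite('pics/scene4.png',cv2.resize(p[170:290,280:440,::-1],None,fx=4,fy=4))
print(manip.read_state())
```

```text
{'clock': 5.6, 'joints': array([ 1.34041422e-01,  6.80887630e-01,  1.25200433e+00, -9.70805244e-04,
        1.20297477e+00,  1.36572452e+00]), 'qd': array([-0.00089382,  0.00159062, -0.00143268, -0.00025638, -0.00173369,
        0.00035697]), 'effort': array([ 2.80725606e+00, -6.44009042e+01, -2.84006828e+01,  9.97333489e-01,
        5.06034885e-01, -4.83342665e-03]), 'eef_pos': array([661.88725077, 125.9065871 ,  47.511652  ]), 'eef_rot': array([ 3.13953782, -0.00542091,  0.33946529]), 'wrist_force': array([ 2.91194935, -4.15016303, 10.95450438]), 'moment': array([-0.68574082, -0.53169292,  0.05993561]), 'finger_gap': 9.598301953057955}
```

View pics/wrist3.png

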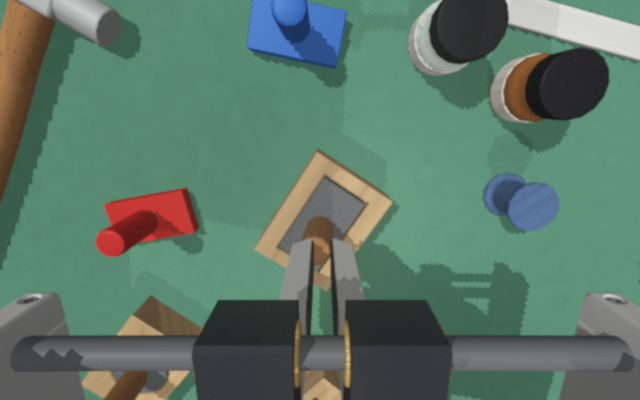

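View pics/side4.png

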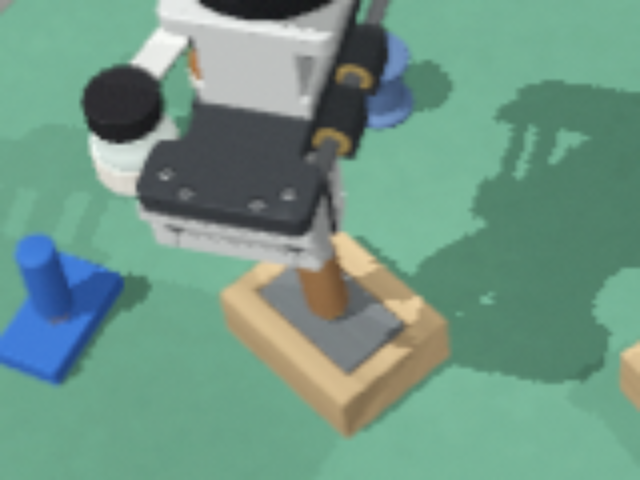

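View pics/scene4.png

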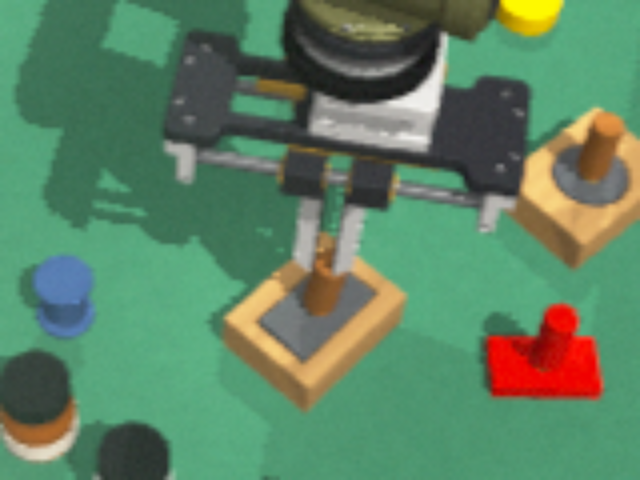

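Run:
```python
from h import *
for n,box in(('scene',(345,215,372,250)),('side',(255,225,285,265)),('wrist',(270,200,370,300))):
    z=np.load(f'/tmp/{n}.npz');k=dict(zip(['fx','fy','cx','cy','k1'],z['k']));k['world_from_camera']=z['T']
    W=cloud(k,z['d'])
    hsv=cv2.cvtColor(z['p'],cv2.COLOR_RGB2HSV)
    l,t,r,b=box;st=2 if n!='wrist' else 6
    print(n)
    for y in range(t,b,st):
        for x in range(l,r,st):
            q=W[y,x]
            if q[2]>38 and q[2]<115: print(x,y,'G' if hsv[y,x,1]<60 else 'b',q.round(0).astype(int).tolist(),end=' ; ')
        print()
```

```text
scene







355 229 G [675, 116, 113] ; 
355 231 G [675, 117, 106] ; 357 231 G [675, 121, 109] ; 359 231 b [672, 125, 107] ; 365 231 G [668, 137, 112] ; 367 231 G [666, 141, 113] ; 
355 233 G [675, 117, 97] ; 357 233 G [674, 122, 100] ; 359 233 b [672, 125, 100] ; 361 233 b [657, 125, 80] ; 363 233 b [659, 130, 86] ; 365 233 G [667, 138, 104] ; 367 233 G [667, 142, 106] ; 
355 235 G [675, 118, 91] ; 357 235 G [673, 122, 90] ; 359 235 b [665, 123, 81] ; 361 235 b [664, 128, 83] ; 363 235 G [667, 134, 92] ; 365 235 G [668, 139, 97] ; 367 235 G [666, 142, 98] ; 
357 237 G [672, 122, 82] ; 359 237 b [668, 125, 79] ; 361 237 b [666, 129, 79] ; 363 237 G [667, 134, 85] ; 365 237 G [669, 140, 92] ; 367 237 b [666, 143, 90] ; 
359 239 b [670, 127, 74] ; 361 239 b [670, 132, 78] ; 363 239 b [670, 136, 81] ; 365 239 b [665, 139, 77] ; 
357 241 b [666, 121, 55] ; 359 241 b [670, 127, 66] ; 361 241 b [672, 133, 73] ; 363 241 b [669, 137, 73] ; 365 241 b [664, 140, 68] ; 
357 243 b [669, 123, 52] ; 359 243 b [669, 128, 56] ; 361 243 b [670, 133, 62] ; 363 243 b [668, 137, 63] ; 
357 245 b [667, 
[... 2543 characters left out ...]
04] ; 306 254 G [667, 137, 105] ; 312 254 G [667, 133, 103] ; 318 254 b [660, 128, 83] ; 324 254 b [661, 124, 83] ; 330 254 b [666, 123, 93] ; 336 254 G [672, 122, 105] ; 342 254 G [673, 119, 104] ; 348 254 G [674, 116, 105] ; 
288 260 G [663, 145, 110] ; 294 260 G [665, 142, 112] ; 300 260 G [666, 139, 111] ; 306 260 G [666, 136, 110] ; 312 260 G [667, 133, 109] ; 318 260 b [656, 126, 83] ; 324 260 b [657, 123, 83] ; 330 260 b [664, 122, 95] ; 336 260 G [672, 122, 111] ; 342 260 G [673, 119, 111] ; 348 260 G [674, 117, 111] ; 354 260 G [675, 114, 111] ; 
312 266 G [665, 133, 113] ; 330 266 b [661, 121, 96] ; 
312 272 G [663, 132, 113] ; 330 272 b [658, 120, 97] ; 
330 278 b [655, 119, 98] ;
```

The depth shows the finger ends at z≈82, on top of the grip, while the TCP reads 47. The real fingertips therefore sit about 35 mm above the reported TCP, and the fingers shut above the grip. I'll go straight up, open, and measure the fingertips.

```bash
python3 -m inch '{"grip":[-0.8,-0.8,0,0,0,0],"travel":[[0,0,1],[0,0,3],[-0.2,0.05,5],[-0.2,0.05,5],[-0.2,0.05,5],[-0.2,0.05,5]],"turn":[[0,0,0],[0,0,0],[0,0,0],[0,0,0],[0,0,0],[0,0,0]]}'
python3 - <<'E'
from h import *
s=manip.read_state();print(s['eef_pos'],s['eef_rot'],s['finger_gap'],s['wrist_force'])
t=s['eef_pos']
for n in('wrist','side','scene'):
    p,d,c=shot(n); W=cloud(c,d)
    hsv=cv2.cvtColor(p,cv2.COLOR_RGB2HSV)
    R=cv2.Rodrigues(np.array([0,0,s['eef_rot'][2]]))[0]
    L=(W-t)@R   # local: y along jaw, z up from tcp
    m=(abs(L[...,0])<14)&(abs(L[...,1])<60)&(W[...,2]>86)&(L[...,2]<75)
    for sg in(-1,1):
        q=L[m&(L[...,1]*sg>10)]
        if len(q)>5: print(n,sg,len(q),'perp',np.percentile(q[:,0],[2,98]).round(1),'jaw',np.percentile(q[:,1],[2,50,98]).round(1),'z above tcp',np.percentile(q[:,2],[1,3,10]).round(1))
    q=W[(np.hypot(W[...,0]-659.5,W[...,1]-126.5)<18)&(W[...,2]>77)&(W[...,2]<86)]
    if len(q)>5: print(n,'grip top',len(q),np.median(q,0).round(1),cv2.minAreaRect(q[:,:2].astype(np.float32)))
p=np.load('/tmp/side.npz')['p'];q=np.load('/tmp/scene.npz')['p']
cv2.imwrite('pics/both5.png',np.hstack([cv2.resize(p[150:300,200:330],None,fx=3,fy=3),cv2.resize(q[140:290,290:420],None,fx=3,fy=3)])[:,:,::-1])
E
```

```text
clock: 6.35
eef_pos: [659.5, 126.4, 96.6]
eef_rot: [3.14, -0.004, 0.339]
wrist_force: [1.3, 0.1, -0.3]
finger_gap: 45.2
[659.48480997 126.37130516  96.64013986] [ 3.1398244  -0.00403563  0.33945463] 45.196051673628446 [ 1.2536752   0.13993866 -0.26988124]
wrist -1 1011 perp [-8.3  8.6] jaw [-33.7 -25.  -22.1] z above tcp [36.2 37.8 42.6]
wrist 1 1018 perp [-8.1  8.7] jaw [22.9 25.9 34.5] z above tcp [35.7 37.6 42.4]
wrist grip top 523 [660.  125.6  80.8] ((659.2252197265625, 125.34607696533203), (19.26711082458496, 18.799699783325195), 87.84812927246094)
side -1 55 perp [-9.9  3.4] jaw [-31.6 -21.9 -20. ] z above tcp [36.2 36.8 37.9]
side 1 113 perp [-9.9  7.4] jaw [28.9 37.3 39. ] z above tcp [42.8 44.1 46. ]
side grip top 85 [657.3 129.1  81.2] ((658.7861938476562, 127.96485137939453), (18.875093460083008, 18.96323013305664), 25.3762149810791)
scene -1 62 perp [ 0.9 11.3] jaw [-33.9 -28.  -22.6] z above tcp [36.7 39.1 43.8]
scene 1 62 perp [-7.1 11.3] jaw [24.2 29.1 35.7] z above tcp [37.6 39.6 42.5]
scene grip top 53 [662.3 127.1  80.7] ((662.0240478515625, 127.15762329101562), (16.0321102142334, 18.3255672454834), 24.48714828491211)
```

View pics/both5.png

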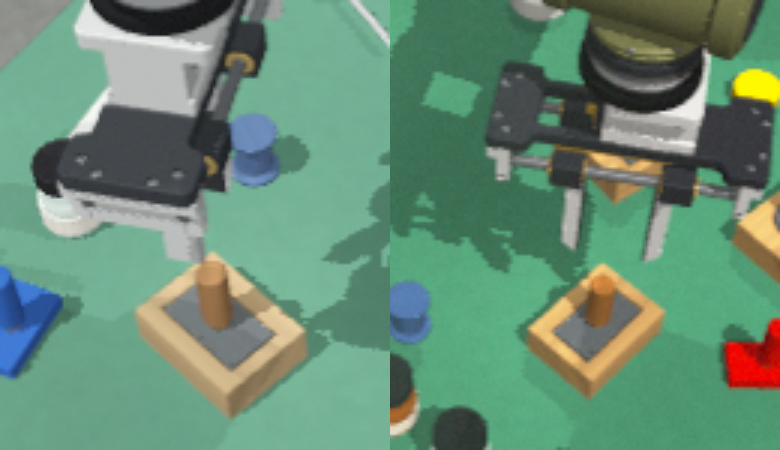

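All three cameras agree that the real tips are 36 mm above the reported TCP and well placed sideways. The die is still upright and flush. I'll descend so the real tips reach z≈41 (reported 5), with the body staying above 100.

```bash
python3 -m inch '{"grip":[0,0,0,0,0,0,0,0,0],"travel":[[0,0,-1],[0,0,-2.5],[0,0,-4],[0,0,-5.5],[0,0,-7],[0,0,-8],[0,0,-8.8],[0,0,-9.1],[0,0,-9.1]],"turn":[[0,0,0],[0,0,0],[0,0,0],[0,0,0],[0,0,0],[0,0,0],[0,0,0],[0,0,0],[0,0,0]]}'
python3 - <<'E'
from h import *
p,d,c=shot('wrist','wrist6.png')
p=shot('side')[0];q=shot('scene')[0]
cv2.imwrite('pics/both6.png',np.hstack([cv2.resize(p[150:300,200:330],None,fx=3,fy=3),cv2.resize(q[140:290,290:420],None,fx=3,fy=3)])[:,:,::-1])
E
```

```text
clock: 7.62
eef_pos: [659.8, 126.4, 6.1]
eef_rot: [3.14, -0.005, 0.339]
wrist_force: [0.4, -0.1, -0.0]
finger_gap: 47.1
```

View pics/both6.png

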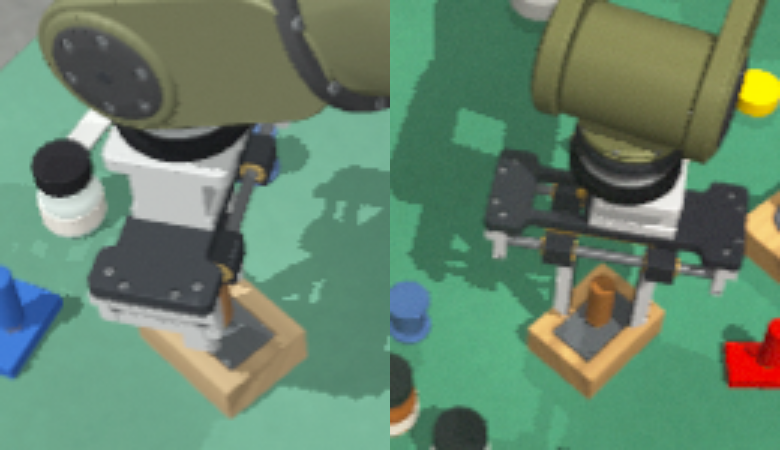

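View pics/wrist6.png

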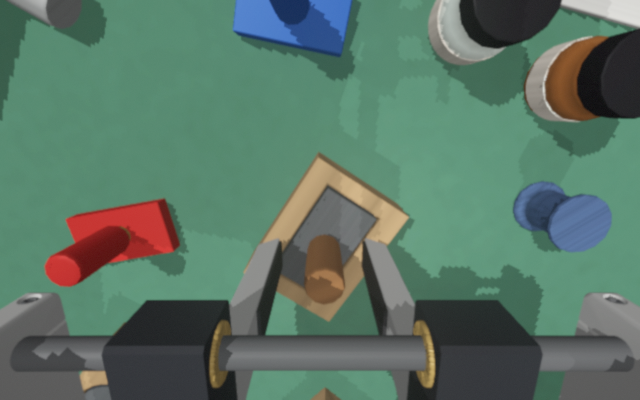

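The fingers now straddle the grip along most of its height (scene crop (600,300), wrist grip at (323,270)), with no contact force. Closing.

```bash
python3 -m inch '{"grip":[-0.3,-0.5,-0.7,-0.8,-0.8,-0.8,-0.8,-0.8],"travel":[[0,0,0],[0,0,0],[0,0,0],[0,0,0],[0,0,0],[0,0,0],[0,0,0],[0,0,0]],"turn":[[0,0,0],[0,0,0],[0,0,0],[0,0,0],[0,0,0],[0,0,0],[0,0,0],[0,0,0]]}' 30
```

```text
clock: 8.78
eef_pos: [660.0, 126.3, 6.5]
eef_rot: [3.139, -0.005, 0.339]
wrist_force: [-0.1, -0.9, 0.3]
finger_gap: 19.5
```

The gap is 19.5 mm, so the grip is held and there is hardly any side load. Lifting slowly, straight up.

```bash
python3 -m inch '{"grip":[-0.8,-0.8,-0.8,-0.8,-0.8,-0.8,-0.8,-0.8,-0.8,-0.8],"travel":[[0,0,0.3],[0,0,0.7],[0,0,1.2],[0,0,1.7],[0,0,2.5],[0,0,4],[0,0,6],[0,0,8],[0,0,9.5],[0,0,9.5]],"turn":[[0,0,0],[0,0,0],[0,0,0],[0,0,0],[0,0,0],[0,0,0],[0,0,0],[0,0,0],[0,0,0],[0,0,0]]}'
python3 - <<'E'
from h import *
p,d,c=shot('wrist','wrist7.png')
p,d,c=shot('side');q=shot('scene')[0]
W=cloud(c,d);hs=cv2.cvtColor(p,cv2.COLOR_RGB2HSV)
cv2.imwrite('pics/both7.png',np.hstack([cv2.resize(p[130:280,200:330],None,fx=3,fy=3),cv2.resize(q[120:270,290:420],None,fx=3,fy=3)])[:,:,::-1])
E
```

```text
clock: 10.02
eef_pos: [660.6, 126.5, 103.2]
eef_rot: [3.139, -0.008, 0.339]
wrist_force: [0.7, -0.2, -3.6]
finger_gap: 19.5
```

View pics/both7.png

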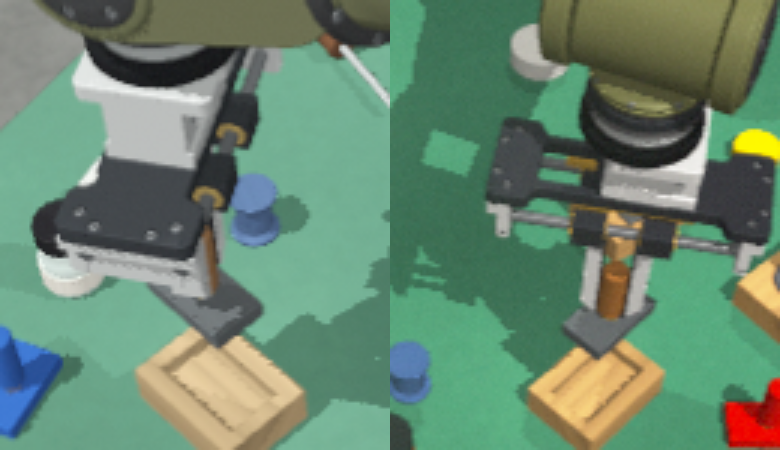

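View pics/wrist7.png

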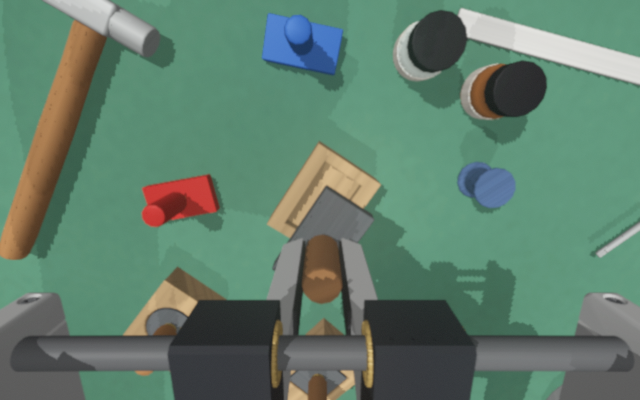

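The die hangs from the gripper, the pocket is empty, and 3.6 N matches its weight within noise. The foot is at z≈115. Moving to the anvil by (-15, -39.8) cm.

```bash
python3 -m inch '{"grip":[-0.8,-0.8,-0.8,-0.8,-0.8,-0.8,-0.8,-0.8,-0.8,-0.8],"travel":[[-0.4,-1,0],[-1.1,-3,0],[-2.3,-6,0],[-3.8,-10,0],[-5.3,-14,0],[-6.8,-18,0],[-8.3,-22,0],[-9.8,-26,0],[-10.9,-29,0],[-11.3,-30,0]],"turn":[[0,0,0],[0,0,0],[0,0,0],[0,0,0],[0,0,0],[0,0,0],[0,0,0],[0,0,0],[0,0,0],[0,0,0]]}'
python3 -m inch '{"grip":[-0.8,-0.8,-0.8,-0.8,-0.8,-0.8,-0.8],"travel":[[-0.6,-1.5,0],[-1.5,-4,0],[-2.4,-6.5,0],[-3.2,-8.5,0],[-3.7,-9.7,0],[-3.7,-9.7,0],[-3.7,-9.7,0]],"turn":[[0,0,0],[0,0,0],[0,0,0],[0,0,0],[0,0,0],[0,0,0],[0,0,0]]}'
cat > m.py <<'E'
from h import *
import sys
tag=sys.argv[1]
s=manip.read_state();print(s['clock'],s['eef_pos'].round(1),s['eef_rot'].round(4),s['wrist_force'].round(1))
zb=s['eef_pos'][2]+11.5
for n in('wrist','side','scene'):
    p,d,c=shot(n,n+tag+'.png'); W=cloud(c,d); hs=cv2.cvtColor(p,cv2.COLOR_RGB2HSV)
    P=W-np.array([s['eef_pos'][0],s['eef_pos'][1],0])
    m=(np.hypot(P[...,0],P[...,1])<45)&(W[...,2]>zb+6)&(W[...,2]<zb+17)&(hs[...,1]<80)
    q=W[m]
    if len(q)>10:
        A=np.c_[q[:,:2]-q[:,:2].mean(0),np.ones(len(q))]
        for _ in range(3):
            r=np.linalg.lstsq(A,q[:,2],rcond=None)[0]; k=abs(q[:,2]-A@r)<2; A=A[k];q=q[k]
        print(n,'foot',len(q),'slope deg',np.degrees(r[:2]).round(1),'z',r[2].round(1),cv2.minAreaRect(q[:,:2].astype(np.float32)))
    a=W[(np.hypot(W[...,0]-509.6,W[...,1]+271)<75)&(W[...,2]>21)&(W[...,2]<29)].astype(np.float32)
    if len(a)>20:
        print(n,'anvil top',len(a),np.median(a[:,2]),cv2.minEnclosingCircle(a[:,:2]))
E
python3 m.py 8
```

```text
clock: 11.42
eef_pos: [545.2, -175.9, 100.6]
eef_rot: [3.14, -0.004, 0.337]
wrist_force: [-0.0, 0.4, -3.4]
finger_gap: 19.5
clock: 12.3
eef_pos: [508.4, -272.3, 100.6]
eef_rot: [3.14, -0.004, 0.337]
wrist_force: [0.2, 0.1, -2.9]
finger_gap: 19.7
12.3 [ 508.4 -272.3  100.6] [ 3.1398 -0.004   0.3373] [ 0.2  0.1 -2.9]
wrist foot 2537 slope deg [-0.3 -0.4] z 123.2 ((507.3838195800781, -272.4670715332031), (36.20244216918945, 63.81321334838867), 76.05928802490234)Traceback (most recent call last):
  File "m.py", line 18, in <module>
    print(n,'anvil top',len(a),np.median(a[:,2]),cv2.minEnclosingCircle(a[:,:2]))
                                                 ~~~~~~~~~~~~~~~~~~~~~~^^^^^^^^^
cv2.error: OpenCV(4.12.0) /io/opencv/modules/imgproc/src/shapedescr.cpp:201: error: (-215:Assertion failed) count >= 0 && (depth == CV_32F || depth == CV_32S) in function 'minEnclosingCircle'
```

View pics/wrist8.png

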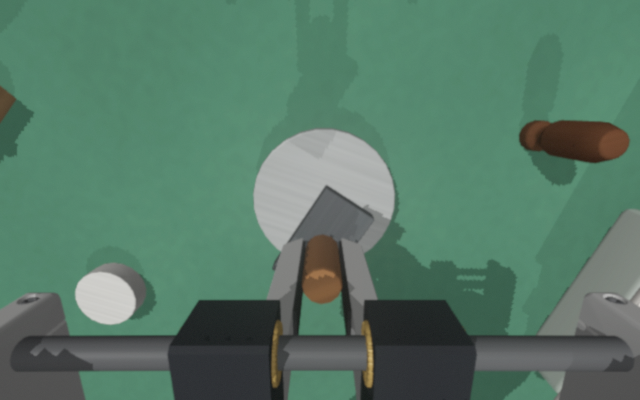

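The wrist view shows the anvil at (323,195) with the die over it. The measured foot is 36.2 by 63.8 mm, tilt under 0.5°, underside z≈111.5. I'll fix the contiguity error and refine the anvil's centre.

```bash
sed -i 's/cv2.minEnclosingCircle(a\[:,:2\])/cv2.minEnclosingCircle(np.ascontiguousarray(a[:,:2])), cv2.fitEllipse(cv2.convexHull(np.ascontiguousarray(a[:,:2])))/' m.py; python3 m.py 9
```

```text
12.35 [ 508.5 -272.3  100.7] [ 3.1398 -0.004   0.3375] [-0.3 -0.1 -2.5]
wrist foot 2538 slope deg [-0.2 -0.4] z 123.2 ((507.2672424316406, -272.2486877441406), (36.22498321533203, 64.10135650634766), 75.75324249267578)
wrist anvil top 10516 24.134184 ((508.44305419921875, -274.0644836425781), 64.8381118774414) ((508.59136962890625, -273.9262390136719), (128.62197875976562, 129.19346618652344), 18.27879524230957)
side foot 267 slope deg [-0.1 -1.3] z 123.3 ((508.14959716796875, -269.13720703125), (39.63865661621094, 65.28193664550781), 76.90576171875)
side anvil top 1815 24.994907 ((509.3534851074219, -270.8157043457031), 66.4663314819336) ((509.0972595214844, -271.3351135253906), (128.4041748046875, 130.91259765625), 15.409727096557617)
scene foot 126 slope deg [0.2 0.3] z 122.8 ((508.8047790527344, -270.22198486328125), (37.701622009277344, 63.690223693847656), 71.4538345336914)
scene anvil top 1131 24.07485 ((511.0508728027344, -271.9095458984375), 66.45564270019531) ((510.52142333984375, -272.25701904296875), (126.92959594726562, 132.63331604003906), 120.0088119506836)
```

All cameras agree the die needs a shift of (+1.3, -1.8) mm, and the drop to the anvil top is about 86 mm. Going down to about 4 mm above it.

```bash
python3 -m inch '{"grip":[-0.8,-0.8,-0.8,-0.8,-0.8,-0.8,-0.8,-0.8,-0.8,-0.8],"travel":[[0.13,-0.18,-0.5],[0.13,-0.18,-1.5],[0.13,-0.18,-3],[0.13,-0.18,-4.5],[0.13,-0.18,-6],[0.13,-0.18,-7],[0.13,-0.18,-7.7],[0.13,-0.18,-8.1],[0.13,-0.18,-8.2],[0.13,-0.18,-8.2]],"turn":[[0,0,0],[0,0,0],[0,0,0],[0,0,0],[0,0,0],[0,0,0],[0,0,0],[0,0,0],[0,0,0],[0,0,0]]}'
python3 m.py 10
```

```text
clock: 13.75
eef_pos: [509.9, -274.3, 19.0]
eef_rot: [3.139, -0.004, 0.338]
wrist_force: [-0.3, 0.1, -3.0]
finger_gap: 19.5
13.75 [ 509.9 -274.3   19. ] [ 3.1393 -0.0043  0.3375] [-0.3  0.1 -3. ]
wrist foot 2555 slope deg [-0.2 -0.4] z 41.6 ((508.92205810546875, -274.16748046875), (36.13219451904297, 63.72832489013672), 75.37705993652344)
wrist anvil top 17670 24.109013 ((508.6167907714844, -273.89404296875), 64.87229919433594) ((508.8825378417969, -273.96307373046875), (128.81137084960938, 129.13072204589844), 25.22133445739746)
side foot 227 slope deg [-0.1 -2.4] z 42.4 ((509.2406005859375, -272.4660339355469), (37.22873306274414, 63.675819396972656), 76.13265991210938)
side anvil top 1352 24.962029 ((509.3135986328125, -271.1416931152344), 66.14007568359375) ((509.2554931640625, -270.8639831542969), (128.42994689941406, 130.59701538085938), 30.095191955566406)
scene foot 119 slope deg [0.  0.6] z 41.4 ((510.7247619628906, -271.0745544433594), (38.546566009521484, 65.5699462890625), 72.51883697509766)
scene anvil top 787 24.092365 ((510.6697082519531, -272.1786193847656), 66.36617279052734) ((510.58001708984375, -271.822998046875), (127.17001342773438, 130.42173767089844), 139.8972930908203)
```

View pics/side10.png

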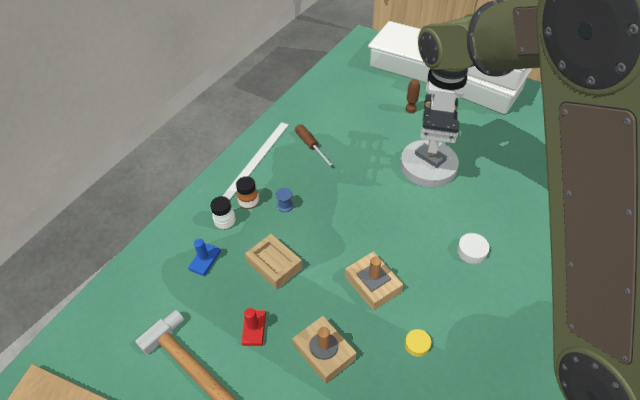

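Side view: the die is over the anvil at (431,155), the pocket is empty at (274,260), and the other two dies are undisturbed. It's centred within about 1 mm with roughly 5 mm to go, so I'll lower gently.

```bash
python3 -m inch '{"grip":[-0.8,-0.8,-0.8,-0.8,-0.8,-0.8,-0.8],"travel":[[0,0,-0.1],[0,0,-0.2],[0,0,-0.3],[0,0,-0.36],[0,0,-0.42],[0,0,-0.45],[0,0,-0.45]],"turn":[[0,0,0],[0,0,0],[0,0,0],[0,0,0],[0,0,0],[0,0,0],[0,0,0]]}'
python3 -m inch '{"grip":[-0.8,-0.8,-0.8],"travel":[[0,0,-0.05],[0,0,-0.07],[0,0,-0.07]],"turn":[[0,0,0],[0,0,0],[0,0,0]]}'
```

```text
clock: 14.78
eef_pos: [509.9, -274.3, 14.4]
eef_rot: [3.139, -0.004, 0.338]
wrist_force: [0.5, 0.3, -1.8]
finger_gap: 19.3
clock: 15.15
eef_pos: [509.9, -274.3, 13.7]
eef_rot: [3.139, -0.004, 0.338]
wrist_force: [-0.3, 0.5, -2.7]
finger_gap: 19.4
```

```bash
python3 -m inch '{"grip":[-0.8,-0.8,-0.8],"travel":[[0,0,-0.03],[0,0,-0.06],[0,0,-0.06]],"turn":[[0,0,0],[0,0,0],[0,0,0]]}'
python3 -c "
from h import *
for i in range(4):
    manip.camera('wrist'); print(manip.read_state()['wrist_force'].round(1),manip.read_state()['eef_pos'][2])"
```

```text
clock: 15.52
eef_pos: [509.9, -274.4, 13.5]
eef_rot: [3.139, -0.004, 0.338]
wrist_force: [-2.6, 1.2, 3.8]
finger_gap: 19.6
[-2.7  0.4  5. ] 13.449965285980872
[-2.6  0.6  4.3] 13.47138515211157
[-3.7  0.9  5.1] 13.433019444834846
[-3.7  1.3  6. ] 13.451091471103634
```

Contact: the force went from -2.7 to +5 N at the expected height of 13.5. Releasing slowly.

```bash
python3 -m inch '{"grip":[-0.55,-0.5,-0.4,-0.2,0,0,0],"travel":[[0,0,0.03],[0,0,0.03],[0,0,0.03],[0,0,0.03],[0,0,0.03],[0,0,0.03],[0,0,0.03]],"turn":[[0,0,0],[0,0,0],[0,0,0],[0,0,0],[0,0,0],[0,0,0],[0,0,0]]}'
python3 m.py 11
```

```text
clock: 16.6
eef_pos: [509.9, -274.4, 13.8]
eef_rot: [3.139, -0.004, 0.338]
wrist_force: [-0.3, 0.1, 0.3]
finger_gap: 46.7
16.6 [ 509.9 -274.4   13.8] [ 3.139  -0.0043  0.3376] [-0.3  0.1  0.3]
wrist foot 3611 slope deg [-0.2 -0.1] z 36.1 ((508.7605895996094, -274.4381103515625), (36.1075325012207, 64.04373168945312), 76.02204895019531)
wrist anvil top 18239 24.12262 ((508.6341857910156, -273.9596252441406), 64.92420959472656) ((508.73211669921875, -274.0279541015625), (128.8023223876953, 129.36219787597656), 115.78960418701172)
side foot 181 slope deg [ 0.4 -1.8] z 36.7 ((509.3051452636719, -272.4737548828125), (36.20077133178711, 63.29875946044922), 75.7094955444336)
side anvil top 1345 25.087969 ((510.4827880859375, -270.53118896484375), 66.72346496582031) ((508.784423828125, -270.5728454589844), (128.6783905029297, 131.27606201171875), 33.675106048583984)
scene foot 118 slope deg [ 0.2 -1.3] z 35.8 ((511.0345458984375, -272.60894775390625), (39.6652717590332, 63.7420539855957), 77.44332122802734)
scene anvil top 776 24.182114 ((511.2533874511719, -270.86822509765625), 65.60504913330078) ((511.5306091308594, -271.29498291015625), (127.91423797607422, 129.14599609375), 175.1680450439453)
```

View pics/wrist11.png

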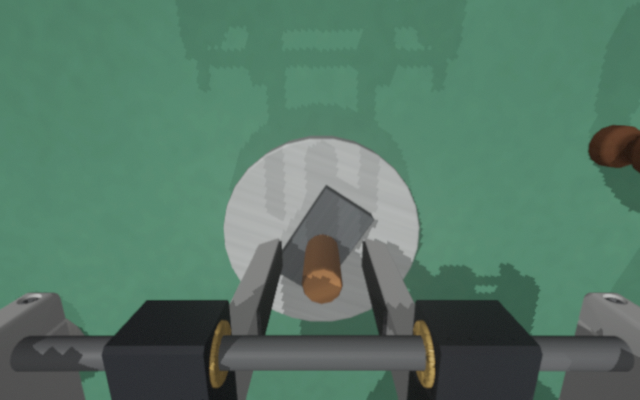

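The die stands free and flat, with its foot top 12 mm above the anvil, and the fingers are clear of the grip at (323,270). Withdrawing straight up.

```bash
python3 -m inch '{"grip":[0,0,0,0,0,0,0,0,0,0],"travel":[[0,0,0.5],[0,0,2],[0,0,4],[0,0,6],[0,0,8],[0,0,10],[0,0,12],[0,0,14],[0,0,15],[0,0,15]],"turn":[[0,0,0],[0,0,0],[0,0,0],[0,0,0],[0,0,0],[0,0,0],[0,0,0],[0,0,0],[0,0,0],[0,0,0]]}'
python3 - <<'E'
from h import *
for n in('wrist','scene','side'):
    p,d,c=shot(n,n+'12.png'); W=cloud(c,d);hs=cv2.cvtColor(p,cv2.COLOR_RGB2HSV)
    near=np.hypot(W[...,0]-510,W[...,1]+272)<70
    for nm,m in(('foot',(W[...,2]>33)&(W[...,2]<40)&(hs[...,1]<80)&(hs[...,2]<140)),('griptop',(W[...,2]>84)&(W[...,2]<94)),('anvil',(W[...,2]>21)&(W[...,2]<29))):
        q=W[m&near]
        if len(q)>5: print(n,nm,len(q),q[:,2].mean().round(1),cv2.minAreaRect(np.ascontiguousarray(q[:,:2].astype(np.float32))))
E
```

```text
clock: 18.0
eef_pos: [510.1, -274.5, 164.6]
eef_rot: [3.138, -0.005, 0.338]
wrist_force: [-1.1, -0.6, 0.4]
finger_gap: 47.2
wrist foot 1434 36.1 ((508.6675720214844, -274.5794372558594), (36.12939453125, 63.268516540527344), 76.07304382324219)
wrist griptop 343 87.7 ((508.75152587890625, -274.4449768066406), (18.537996292114258, 18.19589614868164), 62.79497528076172)
wrist anvil 8493 24.2 ((508.54241943359375, -274.03131103515625), (128.73504638671875, 128.42787170410156), 70.9107437133789)
scene foot 158 36.0 ((511.203857421875, -272.5090026855469), (40.8300666809082, 63.91590881347656), 72.51837921142578)
scene griptop 32 87.3 ((510.7606201171875, -271.7440185546875), (20.199237823486328, 18.058977127075195), 83.80697631835938)
scene anvil 837 24.3 ((512.0064697265625, -270.6926574707031), (127.171875, 125.75492095947266), 34.69462585449219)
side foot 258 36.9 ((508.70965576171875, -271.82440185546875), (37.717864990234375, 62.73767852783203), 78.30824279785156)
side griptop 47 87.8 ((507.8738098144531, -270.3272399902344), (17.632915496826172, 18.209280014038086), 27.490779876708984)
side anvil 1378 24.9 ((508.5674133300781, -269.97509765625), (127.91492462158203, 128.95816040039062), 7.486957550048828)
```

View pics/scene12.png

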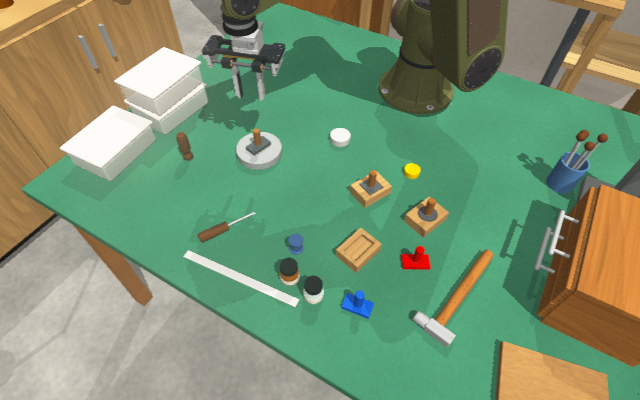

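The die stands upright in the middle of the anvil at (258,147). Its pocket is empty at (359,250), and the square, round, red and blue dies are where they were. Handing in.

```bash
python3 -c "
from cell import manip
print(manip.sign_off())"
```

```text
the job is handed in; nothing more can be done
None
```

The oblong die is standing upright in the middle of the anvil, and I handed the job in at about 18 s. I took it by its grip, lifted it straight up, lowered it until it touched at about 8 N, let go and backed straight up.

**Last checks:**
- **Position:** the die is within about 1–2 mm of the anvil's centre. The wrist camera says under 1 mm, the other two up to 2 mm.
- **Upright:** the foot's top is 12 mm above the anvil. The wrist camera showed it flat to 0.2°. The side and scene cameras showed 1–2° over few points, which I put down to noise. The grip's top is over the middle of the foot.
- **Other things:** the round and square dies are in their pockets, and the red and blue look-alikes are where they were.

**What went wrong:** the first grasp failed. The real fingertips sit about 36 mm above the reported TCP, so the fingers closed on top of the grip and pressed it with about 11 N. The die stayed upright in its pocket. I measured the offset with all three cameras, and the second grasp held at a 19.5 mm opening.

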